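# Tip the tool-rest clamp plate over the turn-over ramp

### The arm

A 7-joint arm with a two-finger parallel gripper is mounted at the origin on the work surface. World frame = base frame: x ahead of the robot, y to its left, z up, the work surface at z = 0. Lengths are in m, angles in rad, forces in N, time in s.
With the tool pointing down it reaches from about 0.425 to 0.8 m from the base axis. Payload 8.3 kg.
Tool frame: the origin (TCP) lies between the finger pads; the fingertips stand 19 mm ahead of it and the grasp point (between the pads) is the TCP; z points along the fingers, y is the line along which they close (so a half turn about z gives the same grasp; the last joint's range is limited). The gripper opens to 85 mm and grips with 20 to 120 N. Pads are 22 mm wide; open, the fingers measure 114 mm over their backs; the gripper's body (76 mm by 85 mm) begins 54 mm behind the grasp point. The pads swing forward as they close: fully open they stand 13 mm farther back than shut.
Start: joints at [-1.327, 0.383, 0.016, 1.37, -0.006, 1.388, -0.046], TCP at [0.189, 0.596, 0.25] pointing down, gripper open.
Joint ranges: [-2.95, 2.95], [-0.25, 2.06], [-1.52, 1.56], [0.18, 2.33], [-1.44, 4.58], [0.02, 2.06], [-3.01, 3.01]. Speed limits (rad/s): [2.39, 2.39, 3.01, 3.01, 3.14, 3.14, 3.14].

### API

Orientations are given as a rotation vector (axis times angle).
In Python, from cell import ctrl gives the robot as it stands.
- The arm moves only by the tool arm_command, never from a script. Its argument "motion" is a list of rows, each an object of numbers: "dx", "dy", "dz": the shift along the tool's x, y, z in m; "rx", "ry", "rz": the turn, a rotation vector about the tool's x, y, z in rad; "claw": the finger opening in m, from 0 to 0.0854. In form: [{"dx": .., "dy": .., "dz": .., "rx": .., "ry": .., "rz": .., "claw": ..}, ...]. A call has exactly 8 rows; each row shifts and turns the commanded pose from where the row before left it, along the tool's axes as they then stand; what a row does not reach is not made up. A row lasts 1/12 s, in which the tool goes at most 41.7 mm and 7.16 degrees, less where a joint would pass 70% of its speed; a pose out of reach is approached as far as the arm can. A call is refused whole if a number of a shift passes 0.0417 or a number of a turn 0.125, either way. A call with a gripper value outside its range is refused whole. The fingers move at their own pace and stop on an object; "grip_force" is the grip in N (left out, the last holds). Time passes only in rows, so rows that do not move let the fingers close, or fill a call up. It gives the time, the measured TCP pose, the force, the opening and the grip force at its end, in the units of the state.
- ctrl.read_state(): the state, without advancing time (a new reading comes with each control period).
- ctrl.camera(name): name is "side" or "top"; returns the picture (384x512x3 uint8, red, green, blue); there is no depth.
- ctrl.calibration(name): a dict with "fx", "fy", "cx", "cy" (pixels), "origin" and "orientation" of the camera in the world. Camera axes: x right, y down, z forward; pixel columns grow to the right and rows downward; lengths in m; the calibration is good to about 2 mm. A picture is of the moment at which its call begins. calibration takes no time and is no camera call.
- ctrl.sign_off(): hands the job in; it is judged then, once.
The state is a dict: "time": time; "joint_positions": joint angles; "joint_velocities": joint speeds; "tau": joint torques, N m; "eef_pos": TCP position; "ee_rot": TCP orientation; "ft_force": force on the tool from outside, world axes, zero at the start; "torque": the same for the moment, N m; "opening": finger opening in m; "grasp_force": force on a finger pad.
Only numpy, scipy, OpenCV 4.12 (cv2) and the standard library are available. Lean on these libraries where they do the work, as an engineer would, in place of code of your own. Each camera call takes 0.05 s, during which the arm holds its last target. There are 200 camera calls.

### The job

The clamp plate of the lathe's tool rest lies on its wooden block with the channelled face down. Take it to the turn-over ramp and, with the tool tilted to get in under the rail, drop it across the ramp's top edge so that it tips over by itself in the fall and ends lying flat in the tray, channelled face up; do not turn it over with the gripper or handle it again once it has flipped. Leave the bowl, jar, wooden blank and gouge where they are.

Things in the scene. Friction and masses are not known exactly. Their poses are not given: they have to be found in the camera images.
- plate: Loose bare-aluminium clamp plate, 84 (its x) x 50 (its y) x 10 mm thick (its z), 0.07 to 0.14 kg, origin at its centre. Its -z face has a channel 24 mm wide, 3 mm deep along the whole length; its +z face is plain. Starts level, plain face (+z) up, lengthwise on the block 'rest' and overhanging it all round, so fingers can take the sides 50 mm apart. Channelled face up: its z points down.
- rest: Fixed dark wooden block 70 (x) x 36 (y) x 25 mm high, origin at the centre of its underside on the table. The plate starts centred on it, along it, its centre 30 mm above the table.
- tray: Fixed plywood fixture. Origin on the table straight below the middle of the ramp's top edge; its -x (tray side) points roughly to the robot's left, its y away from the robot. On the -x side is the open tray: floor 10 mm above the table, inside x = -182 to 0, y = -82 to 82 mm, walls 35 mm high on the -x end and both y sides. The rail's two posts stand at x = 20, y = +-135 mm.
- ramp: Fixed pale wooden ramp, 34 mm wide (y), narrower than the plate so that the fingers pass either side of it. Same origin and axes as 'tray'. From its top edge it drops sheer on the tray side (-x) and slopes down at 45 deg on the +x side.
- ramp_edge (a point): Middle of the ramp's top edge: 150 mm above the table, along y, axes as 'tray'. A plate let go 5 to 25 mm above it, its length along the tray's x, its centre 12 to 25 mm (along the plate) to the tray side, the tray-side end lower by up to 50 deg, catches its rear part on the edge, turns over and lands on its back in the tray.
- tray_floor (a point): Middle of the tray's floor, on its top surface (90 mm to the -x side of the ramp edge, 10 mm above the table).
- bowl: Loose turned wooden bowl, 96 mm across, 45 mm high; origin under its centre. Leave alone.
- jar: Loose amber glass jar with a steel cap, 60 mm across, 80 mm high; origin under its centre. Leave alone.
- blank: Loose square wooden turning blank lying down, 140 x 45 x 45 mm; origin under its centre. Leave alone.
- gouge: Loose turner's gouge with a wooden handle, 240 mm long, lying on the table along its x. Leave alone.
- rail_mid (a point): Middle of a fixed level steel rail, 24 mm in diameter, 294 mm long, along the tray's y, 12 mm to the tray side (-x) of the ramp edge and 100 mm above it. It leaves no room for an upright gripper at the edge; a tool tilted about 45 deg, fingers pointing down and towards the tray's +x, body on the tray (-x) side, goes in below it.
There are look-alikes about, which are no part of the job. Of the things shaped like the plate, the aluminium one is meant.

How it is judged:
On the way:
1. the plate, let go by the fingers close to the ramp's edge, is tipping over in the fall (contact force between the fingers and plate below 0.05 N and angle between plate's own z axis and vertical above 1.05 rad and height (world z) of plate above 0.05 m and distance between plate and ramp_edge below 0.1 m).
At the end, for the whole second after the job is handed in: The plate lies still and flat (within about 10 degrees) on the tray's floor, channelled face up, its centre inside the tray's walls and no more than 22 mm above the table (angle between plate's own z axis and vertical above 2.97 rad and x of plate in the frame of tray between -0.18 and 0 m and y of plate in the frame of tray between -0.08 and 0.08 m and height (world z) of plate below 0.022 m and linear speed of plate below 0.02 m/s); the robot touches nothing.
It fails at once if the plate is held or pushed (over 1 N) by the fingers while turned more than about 109 degrees from its starting side: the fall must turn it, not the gripper (angle between plate's own z axis and vertical above 1.9 rad and contact force between the fingers and plate above 1 N).
It fails at once if the bowl is moved more than 30 mm (distance of bowl from where it was at the start of the episode above 0.03 m).
It fails at once if the jar is moved more than 30 mm (distance of jar from where it was at the start of the episode above 0.03 m).
It fails at once if the blank is moved more than 30 mm (distance of blank from where it was at the start of the episode above 0.03 m).
It fails at once if the gouge is moved more than 30 mm (distance of gouge from where it was at the start of the episode above 0.03 m).
It also fails if it takes over 45 s, if anything falls off the work surface, if the arm or the gripper's body presses on something with over 40 N, if the wrist force passes 120 N, or if a joint passes its speed limit or range.

## Working session

There is one attempt and no reset: what is moved stays moved. The work goes in short steps, Python scripts to look and compute and a tool call to move; the robot and the scene stay as the last step left them, time stands still between calls to the robot, and variables do not carry over. Pictures are saved under pics/ and viewed, at most 10 in all, crops included, and the job is handed in when it is done.

Besides the shell and the picture viewer there is one more tool, called after "Emit:" as name(argument=value, ...) on one line, values as JSON. arm_command: Moves the arm, as the interface text tells. Its arguments: {"type":"object","properties":{"motion":{"type":"array","items":{"type":"object","properties":{"dx":{"type":"number"},"dy":{"type":"number"},"dz":{"type":"number"},"rx":{"type":"number"},"ry":{"type":"number"},"rz":{"type":"number"},"claw":{"type":"number"}}}},"grip_force":{"type":"number"}},"required":["motion"]}

```bash
mkdir -p pics; ls
python3 - <<'E'
from cell import ctrl
import cv2
for n in("top","side"):
    cv2.imwrite(f"pics/{n}0.png",ctrl.camera(n)[:,:,::-1]); print(n,ctrl.calibration(n))
s=ctrl.read_state()
for k in("time","eef_pos","ee_rot","opening","ft_force"):print(k,s[k])
E
```

```text
pics
top {'fx': 419.4584025125377, 'fy': 419.4584025125377, 'cx': 256.75813838591023, 'cy': 193.30931379031284, 'origin': array([0.22764206, 0.06231039, 1.53988597]), 'orientation': array([-2.10426759,  2.13367389, -0.21731757])}
side {'fx': 384.0304681793201, 'fy': 384.0304681793201, 'cx': 251.3830515426805, 'cy': 189.31757835478294, 'origin': array([0.48814596, 0.94119405, 0.80271113]), 'orientation': array([ 0.0672501 , -2.78368685,  1.45023669])}
time 0.1
eef_pos [0.18858766 0.59541496 0.24936375]
ee_rot [-4.79827326e-01 -3.10449782e+00  2.82004847e-03]
opening 0.08493766195129482
ft_force [0.49108032 0.31389459 0.88250949]
```

View pics/top0.png

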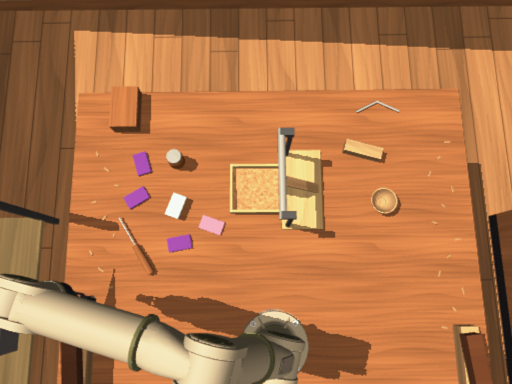

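View pics/side0.png

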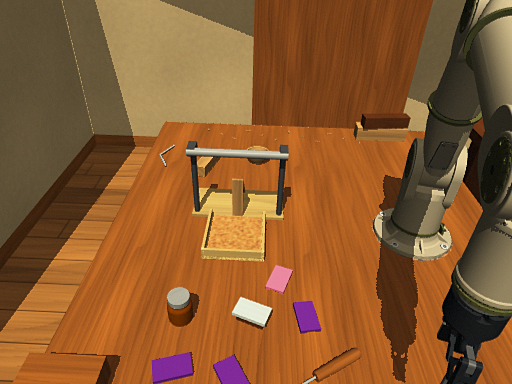

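Candidates for the plate, in top-view pixels: whitish (177,206), purple (142,163), (137,198) and (180,243), pink (211,225). Bare aluminium points to the whitish one, at side-view pixel (252,312). I'll check it in a close crop and measure it.

```bash
cat > h.py <<'E'
import numpy as np,cv2
from cell import ctrl
from scipy.spatial.transform import Rotation as R
def ray(n,uv):
    c=ctrl.calibration(n); d=np.array([(uv[0]-c["cx"])/c["fx"],(uv[1]-c["cy"])/c["fy"],1.])
    return np.array(c["origin"]),R.from_rotvec(c["orientation"]).apply(d)
def onz(n,uv,z):
    o,d=ray(n,uv); return o+d*(z-o[2])/d[2]
def proj(n,p):
    c=ctrl.calibration(n); q=R.from_rotvec(c["orientation"]).inv().apply(np.array(p)-c["origin"])
    return np.array([c["fx"]*q[0]/q[2]+c["cx"],c["fy"]*q[1]/q[2]+c["cy"]])
def tri(uv1,uv2):
    o1,d1=ray("top",uv1);o2,d2=ray("side",uv2)
    t=np.linalg.lstsq(np.c_[d1,-d2],o2-o1,rcond=None)[0]
    a,b=o1+t[0]*d1,o2+t[1]*d2; return (a+b)/2,np.linalg.norm(a-b)
E
python3 - <<'E'
from h import *
T=cv2.imread("pics/top0.png");S=cv2.imread("pics/side0.png")
for n,I,(u,v),x in(("top",T,(177,206),35),("side",S,(252,312),40)):
    h=cv2.cvtColor(I,cv2.COLOR_BGR2HSV); m=((h[:,:,1]<70)&(h[:,:,2]>130)).astype(np.uint8)
    cnt,_=cv2.findContours(m,0,1)
    for c in cnt:
        r=cv2.minAreaRect(c)
        if abs(r[0][0]-u)<15 and abs(r[0][1]-v)<15 and cv2.contourArea(c)>50:
            P=np.array([onz(n,p,.035) for p in cv2.boxPoints(r)]); print(n,r,P.mean(0),np.linalg.norm(np.diff(P,axis=0),axis=1)); print(P.round(4))
def crop(I,u0,v0,u1,v1,w,h): return cv2.resize(I[v0:v1,u0:u1],(w,h),interpolation=cv2.INTER_CUBIC)
a=crop(T,120,140,220,260,400,480); b=crop(S,150,260,350,380,400,240)
c=np.full((480,800,3),0,np.uint8); c[:,:400]=a; c[:240,400:]=b
c[240:,400:]=crop(T,225,120,325,180+0,400,240); cv2.imwrite("pics/crop.png",c)
d=np.zeros((600,800,3),np.uint8); d[:,:400]=crop(T,225,115,330,273-0,400,600); d[:,400:]=crop(S,185,130,295,295,400,600); cv2.imwrite("pics/tray.png",d)
E
```

```text
top ((175.27586364746094, 205.3103485107422), (14.484235763549805, 23.76900291442871), 21.801406860351562) [0.4910228  0.34901008 0.035     ] [0.08653029 0.05372386 0.08629722]
[[0.4607 0.3886 0.035 ]
 [0.5419 0.3587 0.035 ]
 [0.5212 0.3092 0.035 ]
 [0.4404 0.3395 0.035 ]]
side ((251.1118927001953, 311.01885986328125), (35.7330322265625, 20.247236251831055), 20.85445785522461) [0.4944055  0.35235206 0.035     ] [0.05866801 0.08995263 0.05644893]
[[0.5419 0.3647 0.035 ]
 [0.5284 0.3076 0.035 ]
 [0.4452 0.3416 0.035 ]
 [0.4621 0.3955 0.035 ]]
```

View pics/crop.png

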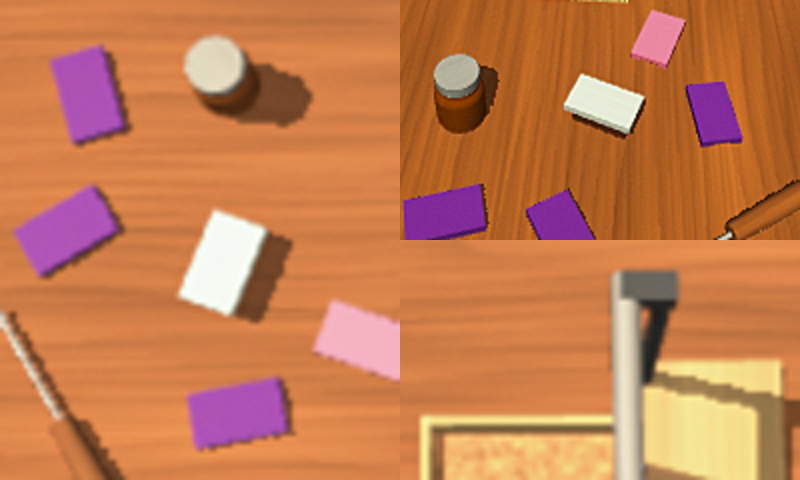

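View pics/tray.png

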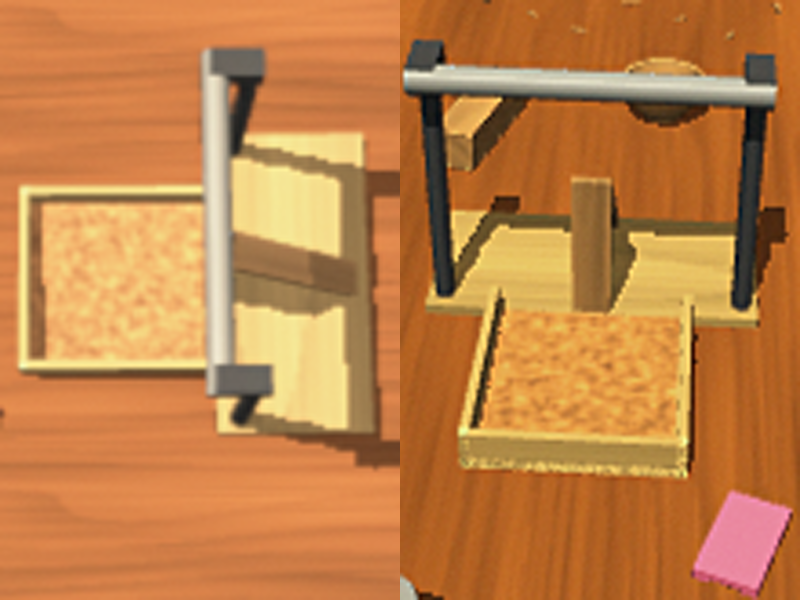

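The crop confirms it: the whitish plate (top 177,206) sits on a dark block, while the purple and pink ones are look-alikes flat on the table. The tray view shows the rail from about (281,128) to (283,219) in the top image, and the ramp's top edge at about (238,179) in the side image. Next I'll locate the fixture.

Run:
```python
from h import *
f=lambda x,y:(225+x*105/400-.5,115+y*158/600-.5); g=lambda x,y:(185+(x-400)*110/400-.5,130+y*165/600-.5)
e=[onz("side",g(*p),.15) for p in((572,178),(611,180))]; print("edge",e,np.linalg.norm(e[0]-e[1]))
ra=[tri(f(215.5,48),g(405,81)),tri(f(220.5,396),g(776,92))]; print("rail tri",ra)
A=onz("top",f(215.5,48),.25);B=onz("top",f(220.5,396),.25); print("rail top",A,B,np.linalg.norm(A-B))
y=(A-B)/np.linalg.norm(A-B); x=np.array([y[1],-y[0],0]); print("origin by rail",(A+B)/2+.012*x, "yaw x",np.degrees(np.arctan2(x[1],x[0])))
# tray wall outer corners, top view: rows far-left, near-left, (height .045/.035)
for z in(.035,.045):
    P=[onz("top",f(*p),z) for p in((19,186),(20,376))]; Q=[onz("side",g(*p),z) for p in((460,430),(689,440))]
    print(z,P,np.linalg.norm(P[0]-P[1]),Q,np.linalg.norm(Q[0]-Q[1]))
```

```text
edge [array([ 0.57104888, -0.04586503,  0.15      ]), array([ 0.53788909, -0.04510039,  0.15      ])] 0.03316859619027468
rail tri [(array([ 0.70423061, -0.02835648,  0.24883958]), np.float64(0.0034395706531020697)), (array([ 0.4064075 , -0.02455889,  0.2528906 ]), np.float64(0.0009854690728325177))]
rail top [ 0.70563459 -0.02830127  0.25      ] [ 0.40631734 -0.0246675   0.25      ] 0.2993393073658834
origin by rail [ 0.5558303 -0.0384835  0.25     ] yaw x -90.6955477398825
0.035 [array([0.64564148, 0.15177635, 0.035     ]), array([0.45794754, 0.15108875, 0.035     ])] 0.18769520147895127 [array([0.64493626, 0.14440699, 0.035     ]), array([0.4652075 , 0.14488049, 0.035     ])] 0.17972937792052707
0.045 [array([0.64286386, 0.15118185, 0.045     ]), array([0.45641715, 0.15049881, 0.045     ])] 0.18644796278684872 [array([0.64289395, 0.15478572, 0.045     ]), array([0.46550629, 0.15525306, 0.045     ])] 0.17738827108279637
```

Emit:
arm_command(motion=[{"dx":-0.0226,"dy":-0.009,"dz":0.006},{"dx":-0.0226,"dy":-0.009,"dz":0.006},{"dx":-0.0226,"dy":-0.009,"dz":0.006},{"dx":-0.0226,"dy":-0.009,"dz":0.006},{"dx":-0.0226,"dy":-0.009,"dz":0.006},{"dx":-0.0226,"dy":-0.009,"dz":0.006},{"dx":-0.0226,"dy":-0.009,"dz":0.006},{"dx":-0.0226,"dy":-0.009,"dz":0.006}])

```text
invalid input
```

Emit:
arm_command(motion=[{"dx":-0.0226,"dy":-0.009,"dz":0.006,"rz":0.006},{"dx":-0.0226,"dy":-0.009,"dz":0.006,"rz":0.006},{"dx":-0.0226,"dy":-0.009,"dz":0.006,"rz":0.006},{"dx":-0.0226,"dy":-0.009,"dz":0.006,"rz":0.006},{"dx":-0.0226,"dy":-0.009,"dz":0.006,"rz":0.006},{"dx":-0.0226,"dy":-0.009,"dz":0.006,"rz":0.006},{"dx":-0.0226,"dy":-0.009,"dz":0.006},{"dx":-0.0226,"dy":-0.009,"dz":0.006}])

```text
invalid input
```

```bash
cat >> h.py <<'E'
def rel(p,Rt):
    """shift in tool axes and turn (rotvec in tool axes) from the measured pose to p,Rt"""
    s=ctrl.read_state(); Q=R.from_rotvec(s["ee_rot"]); M=Q.as_matrix()
    print("t",round(s["time"],2),"pos",np.round(s["eef_pos"],4),"xyz axes",M.T.round(3).tolist(),"open",round(s["opening"],4),"F",np.round(s["ft_force"],1),s["grasp_force"],"j",np.round(s["joint_positions"],2))
    print("shift",(M.T@(np.array(p)-s["eef_pos"])).round(4),"turn",(Q.inv()*Rt).as_rotvec().round(4))
def frame(x,z):
    x=np.array(x)/np.linalg.norm(x);z=np.array(z)/np.linalg.norm(z); return R.from_matrix(np.c_[x,np.cross(z,x),z])
a=np.radians(-20.5+180); PICK=frame((np.cos(a),np.sin(a),0),(0,0,-1))
E
python3 - <<'E'
from h import *
rel((.4915,.3495,.03),PICK)
I=ctrl.camera("side")[:,:,::-1]; J=ctrl.camera("top")[:,:,::-1]
c=np.zeros((480,800,3),np.uint8); c[:,:400]=cv2.resize(I[200:380,170:320],(400,480)); c[:,400:]=cv2.resize(J[150:270,120:220],(400,480)); cv2.imwrite("pics/c2.png",c)
E
```

```text
t 0.1 pos [0.1886 0.5954 0.2494] xyz axes [[-0.953, 0.302, -0.0], [0.302, 0.953, -0.002], [-0.001, -0.002, -1.0]] open 0.0849 F [0.5 0.3 0.9] 0.0 j [-1.33  0.38  0.02  1.37 -0.01  1.39 -0.05]
shift [-0.363  -0.1426  0.2196] turn [-0.0018  0.0001  0.0511]
```

View pics/c2.png

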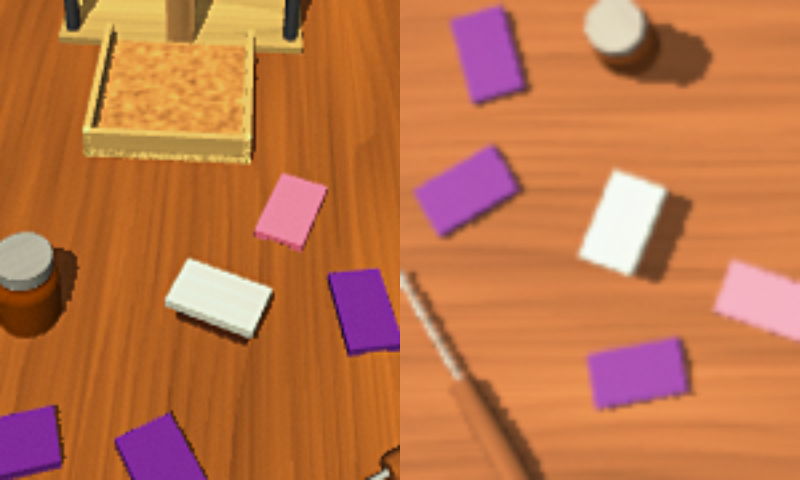

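The picture shows that nothing moved: both calls were refused, most likely because every row needs all the fields. I'll resend them with complete rows.

Emit:
arm_command(motion=[{"dx":-0.0226,"dy":-0.009,"dz":0.006,"rx":0,"ry":0,"rz":0.006,"claw":0.085},{"dx":-0.0226,"dy":-0.009,"dz":0.006,"rx":0,"ry":0,"rz":0.006,"claw":0.085},{"dx":-0.0226,"dy":-0.009,"dz":0.006,"rx":0,"ry":0,"rz":0.006,"claw":0.085},{"dx":-0.0226,"dy":-0.009,"dz":0.006,"rx":0,"ry":0,"rz":0.006,"claw":0.085},{"dx":-0.0226,"dy":-0.009,"dz":0.006,"rx":0,"ry":0,"rz":0.006,"claw":0.085},{"dx":-0.0226,"dy":-0.009,"dz":0.006,"rx":0,"ry":0,"rz":0.006,"claw":0.085},{"dx":-0.0226,"dy":-0.009,"dz":0.006,"rx":0,"ry":0,"rz":0.006,"claw":0.085},{"dx":-0.0226,"dy":-0.009,"dz":0.006,"rx":0,"ry":0,"rz":0.006,"claw":0.085}], grip_force=60)

```text
time: 0.87
eef_pos: [0.3374, 0.4684, 0.2018]
ee_rot: [-0.555, -3.092, 0.001]
ft_force: [0.2, -0.5, 0.6]
opening: 0.0851
grasp_force: 0.0
```

Emit:
arm_command(motion=[{"dx":-0.0226,"dy":-0.009,"dz":0.009,"rx":0,"ry":0,"rz":0,"claw":0.085},{"dx":-0.0226,"dy":-0.009,"dz":0.009,"rx":0,"ry":0,"rz":0,"claw":0.085},{"dx":-0.0226,"dy":-0.009,"dz":0.009,"rx":0,"ry":0,"rz":0,"claw":0.085},{"dx":-0.0226,"dy":-0.009,"dz":0.009,"rx":0,"ry":0,"rz":0,"claw":0.085},{"dx":-0.0226,"dy":-0.009,"dz":0.009,"rx":0,"ry":0,"rz":0,"claw":0.085},{"dx":-0.0226,"dy":-0.009,"dz":0.009,"rx":0,"ry":0,"rz":0,"claw":0.085},{"dx":-0.0226,"dy":-0.009,"dz":0.009,"rx":0,"ry":0,"rz":0,"claw":0.085},{"dx":0,"dy":0,"dz":0,"rx":0,"ry":0,"rz":0,"claw":0.085}])

```text
time: 1.53
eef_pos: [0.4667, 0.3494, 0.1372]
ee_rot: [0.566, 3.09, -0.007]
ft_force: [-0.2, -1.9, 0.0]
opening: 0.085
grasp_force: 0.0
```

Run:
```python
from h import *
rel((.4915,.3495,.03),PICK)
```

```text
t 1.53 pos [0.4667 0.3494 0.1372] xyz axes [[-0.935, 0.354, -0.002], [0.354, 0.935, -0.004], [-0.0, -0.005, -1.0]] open 0.085 F [-0.2 -1.9  0. ] 0.0 j [-0.85  0.38  0.19  1.65 -0.07  1.13  0.57]
shift [-0.023   0.0093  0.1072] turn [-0.0044  0.0015 -0.0045]
```

Emit:
arm_command(motion=[{"dx":-0.012,"dy":0.0045,"dz":0.01,"rx":0,"ry":0,"rz":0,"claw":0.085},{"dx":-0.011,"dy":0.0048,"dz":0.01,"rx":-0.0044,"ry":0,"rz":-0.0045,"claw":0.085},{"dx":0,"dy":0,"dz":0.015,"rx":0,"ry":0,"rz":0,"claw":0.085},{"dx":0,"dy":0,"dz":0.015,"rx":0,"ry":0,"rz":0,"claw":0.085},{"dx":0,"dy":0,"dz":0.01,"rx":0,"ry":0,"rz":0,"claw":0.085},{"dx":0,"dy":0,"dz":0,"rx":0,"ry":0,"rz":0,"claw":0.085},{"dx":0,"dy":0,"dz":0,"rx":0,"ry":0,"rz":0,"claw":0.085},{"dx":0,"dy":0,"dz":0,"rx":0,"ry":0,"rz":0,"claw":0.085}])

```text
time: 2.2
eef_pos: [0.4883, 0.3567, 0.0801]
ee_rot: [0.547, 3.092, 0.008]
ft_force: [-0.5, 0.0, -0.4]
opening: 0.0849
grasp_force: 0.0
```

Run:
```python
from h import *
rel((.4915,.3495,.03),PICK)
cv2.imwrite("pics/c3.png",cv2.resize(ctrl.camera("side")[180:360,170:370,::-1],(640,576),interpolation=cv2.INTER_CUBIC))
```

```text
t 2.2 pos [0.4883 0.3567 0.0801] xyz axes [[-0.939, 0.343, -0.0], [0.343, 0.939, 0.005], [0.002, 0.005, -1.0]] open 0.0849 F [-0.5  0.  -0.4] 0.0 j [-0.82  0.47  0.18  1.65 -0.1   1.02  0.61]
shift [-0.0055 -0.0059  0.0501] turn [0.0052 0.0004 0.0077]
```

View pics/c3.png

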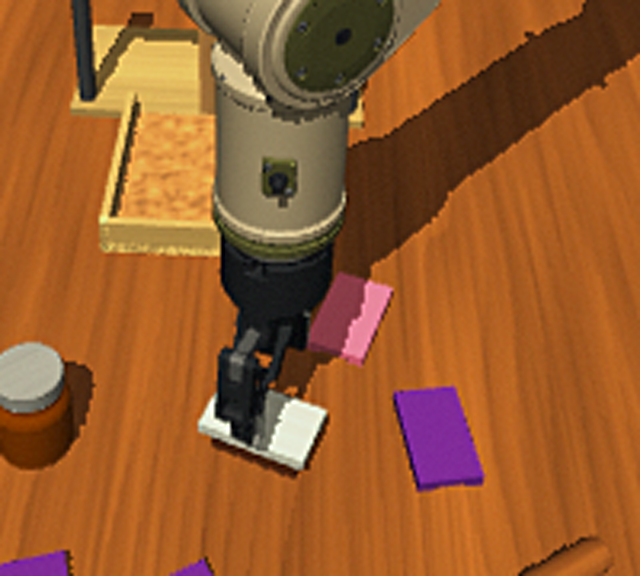

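The open fingers straddle the plate as intended (crop around 265,420). Going down now.

Emit:
arm_command(motion=[{"dx":-0.003,"dy":-0.003,"dz":0,"rx":0.005,"ry":0,"rz":0.007,"claw":0.085},{"dx":-0.0025,"dy":-0.003,"dz":0.01,"rx":0,"ry":0,"rz":0,"claw":0.085},{"dx":0,"dy":0,"dz":0.02,"rx":0,"ry":0,"rz":0,"claw":0.085},{"dx":0,"dy":0,"dz":0.02,"rx":0,"ry":0,"rz":0,"claw":0.085},{"dx":0,"dy":0,"dz":0,"rx":0,"ry":0,"rz":0,"claw":0.085},{"dx":0,"dy":0,"dz":0,"rx":0,"ry":0,"rz":0,"claw":0.085},{"dx":0,"dy":0,"dz":0,"rx":0,"ry":0,"rz":0,"claw":0.085},{"dx":0,"dy":0,"dz":0,"rx":0,"ry":0,"rz":0,"claw":0.085}])

```text
time: 2.92
eef_pos: [0.492, 0.3492, 0.0306]
ee_rot: [0.558, 3.09, 0.002]
ft_force: [0.5, -0.4, 0.2]
opening: 0.0852
grasp_force: 0.0
```

Run:
```python
from h import *
rel((.4915,.3495,.03),PICK)
```

```text
t 2.92 pos [0.492  0.3492 0.0306] xyz axes [[-0.937, 0.35, -0.001], [0.35, 0.937, 0.001], [0.001, 0.001, -1.0]] open 0.0852 F [ 0.5 -0.4  0.2] 0.0 j [-0.8   0.53  0.18  1.68 -0.11  0.93  0.63]
shift [0.0005 0.0001 0.0006] turn [0.0012 0.0011 0.0004]
```

Emit:
arm_command(motion=[{"dx":0,"dy":0,"dz":0,"rx":0,"ry":0,"rz":0,"claw":0.04},{"dx":0,"dy":0,"dz":0,"rx":0,"ry":0,"rz":0,"claw":0.04},{"dx":0,"dy":0,"dz":0,"rx":0,"ry":0,"rz":0,"claw":0.04},{"dx":0,"dy":0,"dz":0,"rx":0,"ry":0,"rz":0,"claw":0.04},{"dx":0,"dy":0,"dz":0,"rx":0,"ry":0,"rz":0,"claw":0.04},{"dx":0,"dy":0,"dz":0,"rx":0,"ry":0,"rz":0,"claw":0.04},{"dx":0,"dy":0,"dz":0,"rx":0,"ry":0,"rz":0,"claw":0.04},{"dx":0,"dy":0,"dz":0,"rx":0,"ry":0,"rz":0,"claw":0.04}], grip_force=60)

```text
time: 3.58
eef_pos: [0.4916, 0.3492, 0.0302]
ee_rot: [0.558, 3.091, 0.001]
ft_force: [-0.7, -0.4, 6.3]
opening: 0.0487
grasp_force: 62.6
```

Emit:
arm_command(motion=[{"dx":0,"dy":0,"dz":-0.01,"rx":0,"ry":0,"rz":0,"claw":0.04},{"dx":0,"dy":0,"dz":-0.02,"rx":0,"ry":0,"rz":0,"claw":0.04},{"dx":0,"dy":0,"dz":-0.025,"rx":0,"ry":0,"rz":0,"claw":0.04},{"dx":0,"dy":0,"dz":-0.025,"rx":0,"ry":0,"rz":0,"claw":0.04},{"dx":0,"dy":0,"dz":-0.025,"rx":0,"ry":0,"rz":0,"claw":0.04},{"dx":0,"dy":0,"dz":-0.025,"rx":0,"ry":0,"rz":0,"claw":0.04},{"dx":0,"dy":0,"dz":-0.02,"rx":0,"ry":0,"rz":0,"claw":0.04},{"dx":0,"dy":0,"dz":-0.02,"rx":0,"ry":0,"rz":0,"claw":0.04}])

```text
time: 4.25
eef_pos: [0.491, 0.3487, 0.2012]
ee_rot: [0.558, 3.091, -0.0]
ft_force: [0.3, 1.2, -2.2]
opening: 0.0489
grasp_force: 62.3
```

```bash
cat >> h.py <<'E'
t=np.array((-.0115,-.9999,0)); t/=np.linalg.norm(t)   # tray +x in world
c=np.cos(np.pi/4); up=np.array((0,0,1.)); EDGE=np.array((.555,-.0395,.15))
DROP=frame(c*-t-c*up, c*t-c*up)
PD=EDGE+.012*up+.018*c*(-t-up)+.005*c*(up-t)
BACK=-c*t+c*up; UPR=frame(-t,-up)
E
python3 - <<'E'
from h import *
print(PD,PD+.15*BACK); rel(PD+.15*BACK,UPR); rel(PD+.15*BACK,DROP)
E
```

```text
[ 0.55518704 -0.02323762  0.15280761] [0.55640684 0.08282138 0.25887363]
t 4.25 pos [0.491  0.3487 0.2012] xyz axes [[-0.937, 0.35, -0.0], [0.35, 0.937, -0.0], [0.0, -0.0, -1.0]] open 0.0489 F [ 0.3  1.2 -2.2] 62.31766641139984 j [-0.82  0.36  0.2   1.52 -0.07  1.27  0.6 ]
shift [-0.1543 -0.2262 -0.0576] turn [1.0000e-04 3.0000e-04 1.2249e+00]
t 4.25 pos [0.491  0.3487 0.2012] xyz axes [[-0.937, 0.35, -0.0], [0.35, 0.937, -0.0], [0.0, -0.0, -1.0]] open 0.0489 F [ 0.3  1.2 -2.2] 62.31766641139984 j [-0.82  0.36  0.2   1.52 -0.07  1.27  0.6 ]
shift [-0.1543 -0.2262 -0.0576] turn [ 0.4798 -0.6824  1.158 ]
```

Emit:
arm_command(motion=[{"dx":0,"dy":0,"dz":-0.006,"rx":0,"ry":0,"rz":0.11,"claw":0.04},{"dx":0,"dy":0,"dz":-0.006,"rx":0,"ry":0,"rz":0.11,"claw":0.04},{"dx":0,"dy":0,"dz":-0.006,"rx":0,"ry":0,"rz":0.11,"claw":0.04},{"dx":0,"dy":0,"dz":-0.006,"rx":0,"ry":0,"rz":0.11,"claw":0.04},{"dx":0,"dy":0,"dz":-0.006,"rx":0,"ry":0,"rz":0.11,"claw":0.04},{"dx":0,"dy":0,"dz":-0.006,"rx":0,"ry":0,"rz":0.11,"claw":0.04},{"dx":0,"dy":0,"dz":-0.006,"rx":0,"ry":0,"rz":0.11,"claw":0.04},{"dx":0,"dy":0,"dz":-0.006,"rx":0,"ry":0,"rz":0.11,"claw":0.04}])

```text
time: 4.92
eef_pos: [0.4908, 0.3486, 0.2479]
ee_rot: [-1.829, -2.554, 0.002]
ft_force: [0.4, -0.2, -1.2]
opening: 0.0492
grasp_force: 62.3
```

Emit:
arm_command(motion=[{"dx":0,"dy":0,"dz":-0.005,"rx":0,"ry":0,"rz":0.11,"claw":0.04},{"dx":0,"dy":0,"dz":0,"rx":0,"ry":0,"rz":0.11,"claw":0.04},{"dx":0,"dy":0,"dz":0,"rx":0,"ry":0,"rz":0.11,"claw":0.04},{"dx":-0.015,"dy":0,"dz":0,"rx":0,"ry":0,"rz":0,"claw":0.04},{"dx":-0.025,"dy":0.006,"dz":0,"rx":0,"ry":0,"rz":0,"claw":0.04},{"dx":-0.025,"dy":0.012,"dz":0,"rx":0,"ry":0,"rz":0,"claw":0.04},{"dx":-0.02,"dy":0.012,"dz":0,"rx":0,"ry":0,"rz":0,"claw":0.04},{"dx":-0.01,"dy":0.006,"dz":0,"rx":0,"ry":0,"rz":0,"claw":0.04}])

```text
time: 5.58
eef_pos: [0.5289, 0.2494, 0.253]
ee_rot: [2.22, 2.221, -0.001]
ft_force: [0.8, -0.6, -1.4]
opening: 0.0487
grasp_force: 62.3
```

Run:
```python
from h import *
rel(PD+.15*BACK,DROP)
```

```text
t 5.58 pos [0.5289 0.2494 0.253 ] xyz axes [[-0.001, 1.0, -0.002], [1.0, 0.001, 0.001], [0.001, -0.002, -1.0]] open 0.0487 F [ 0.8 -0.6 -1.4] 62.30817764997482 j [-0.85  0.31  0.45  1.5  -0.13  1.36 -0.39]
shift [-0.1666  0.0274 -0.0056] turn [ 0.0053 -0.7837  0.0112]
```

Emit:
arm_command(motion=[{"dx":0,"dy":0.003,"dz":0,"rx":0,"ry":-0.09,"rz":0,"claw":0.04},{"dx":0,"dy":0.003,"dz":0,"rx":0,"ry":-0.1,"rz":0,"claw":0.04},{"dx":0,"dy":0.003,"dz":0,"rx":0,"ry":-0.1,"rz":0,"claw":0.04},{"dx":0,"dy":0.003,"dz":0,"rx":0,"ry":-0.1,"rz":0,"claw":0.04},{"dx":0,"dy":0.003,"dz":0,"rx":0,"ry":-0.1,"rz":0,"claw":0.04},{"dx":0,"dy":0.003,"dz":0,"rx":0,"ry":-0.1,"rz":0,"claw":0.04},{"dx":0,"dy":0.003,"dz":0,"rx":0,"ry":-0.1,"rz":0,"claw":0.04},{"dx":0,"dy":0.003,"dz":0,"rx":0,"ry":-0.09,"rz":0.011,"claw":0.04}])

```text
time: 6.25
eef_pos: [0.551, 0.2556, 0.2523]
ee_rot: [1.763, 1.756, -0.723]
ft_force: [0.5, -0.0, -1.7]
opening: 0.0486
grasp_force: 62.4
```

Run:
```python
from h import *
rel(PD+.12*BACK,DROP)
```

```text
t 6.25 pos [0.551  0.2556 0.2523] xyz axes [[0.005, 0.708, -0.706], [1.0, -0.002, 0.006], [0.003, -0.706, -0.708]] open 0.0486 F [ 0.5 -0.  -1.7] 62.3633936047554 j [-1.06  0.74  0.52  1.13  0.3   1.8  -0.58]
shift [-0.127   0.0054  0.1474] turn [ 0.011  -0.0012  0.0029]
```

Emit:
arm_command(motion=[{"dx":-0.012,"dy":0.001,"dz":0.014,"rx":0.002,"ry":0,"rz":0,"claw":0.04},{"dx":-0.018,"dy":0.001,"dz":0.02,"rx":0.002,"ry":0,"rz":0,"claw":0.04},{"dx":-0.018,"dy":0.001,"dz":0.021,"rx":0.002,"ry":0,"rz":0,"claw":0.04},{"dx":-0.018,"dy":0.001,"dz":0.021,"rx":0.002,"ry":0,"rz":0,"claw":0.04},{"dx":-0.018,"dy":0.001,"dz":0.021,"rx":0.003,"ry":0,"rz":0.003,"claw":0.04},{"dx":-0.018,"dy":0,"dz":0.021,"rx":0,"ry":0,"rz":0,"claw":0.04},{"dx":-0.015,"dy":0,"dz":0.018,"rx":0,"ry":0,"rz":0,"claw":0.04},{"dx":-0.01,"dy":0,"dz":0.012,"rx":0,"ry":0,"rz":0,"claw":0.04}])

```text
time: 6.92
eef_pos: [0.554, 0.057, 0.2367]
ee_rot: [1.779, 1.751, -0.732]
ft_force: [-1.2, -0.8, -1.5]
opening: 0.0488
grasp_force: 62.4
```

Run:
```python
from h import *
rel(PD,DROP)
I=ctrl.camera("top")[:,:,::-1];J=ctrl.camera("side")[:,:,::-1]
d=np.zeros((600,800,3),np.uint8); d[:,:400]=cv2.resize(I[130:250,230:310],(400,600)); d[:,400:]=cv2.resize(J[130:280,170:270+0],(400,600)); cv2.imwrite("pics/c4.png",d)
```

```text
t 6.92 pos [0.554  0.057  0.2367] xyz axes [[0.012, 0.71, -0.704], [1.0, -0.016, 0.0], [-0.011, -0.704, -0.711]] open 0.0488 F [-1.2 -0.8 -1.5] 62.355419397354126 j [-0.96  0.52  0.59  1.52  0.43  1.52 -0.5 ]
shift [0.002  0.0025 0.116 ] turn [-0.0031 -0.0049 -0.0034]
```

View pics/c4.png

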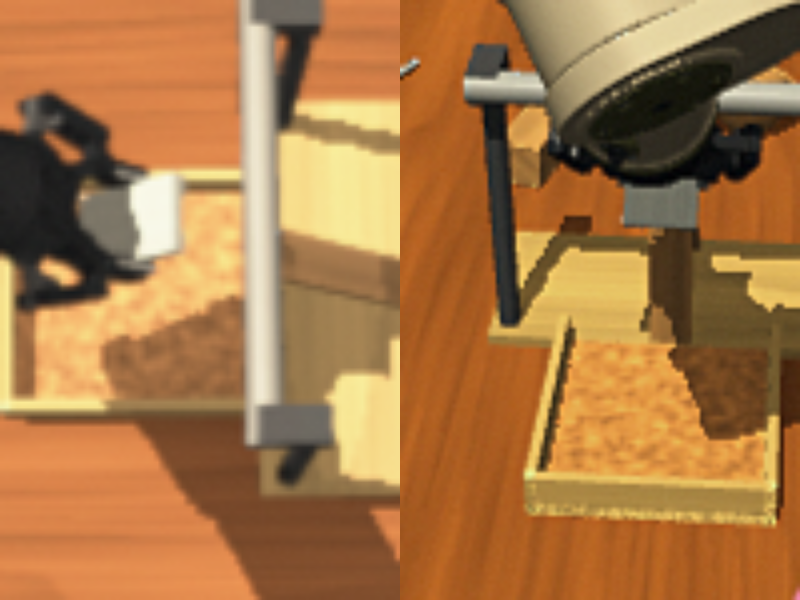

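The plate is held at 45° with the tray-side end low, in line with the ramp. Its upper end shows at about (182,215) in the left crop and the rail centre at about (261,215). Before going in under the rail I'll check these two against prediction.

Run:
```python
from h import *
s=ctrl.read_state();M=R.from_rotvec(s["ee_rot"]).as_matrix()
for k in(-.005,.005): print(proj("top",s["eef_pos"]+M@np.array((-.042,0,k))),"seen",(230+182/5,173))
print(proj("top",EDGE-.012*t+.1*up),"seen rail",(230+261/5-.5))
print(proj("side",EDGE),"seen edge 237.2,178.7")
```

```text
[264.11827486 171.3908238 ] seen (266.4, 173)
[266.31371179 171.96563815] seen (266.4, 173)
[282.03772551 172.19195985] seen rail 281.7
[236.85568634 179.78972008] seen edge 237.2,178.7
```

Emit:
arm_command(motion=[{"dx":0.0005,"dy":0.0005,"dz":0.008,"rx":-0.003,"ry":-0.002,"rz":-0.003,"claw":0.04},{"dx":0.0005,"dy":0.0005,"dz":0.012,"rx":0,"ry":-0.003,"rz":0,"claw":0.04},{"dx":0.0005,"dy":0.0005,"dz":0.012,"rx":0,"ry":0,"rz":0,"claw":0.04},{"dx":0.0005,"dy":0.001,"dz":0.012,"rx":0,"ry":0,"rz":0,"claw":0.04},{"dx":0,"dy":0,"dz":0.012,"rx":0,"ry":0,"rz":0,"claw":0.04},{"dx":0,"dy":0,"dz":0.01,"rx":0,"ry":0,"rz":0,"claw":0.04},{"dx":0,"dy":0,"dz":0.006,"rx":0,"ry":0,"rz":0,"claw":0.04},{"dx":0,"dy":0,"dz":0,"rx":0,"ry":0,"rz":0,"claw":0.04}])

```text
time: 7.68
eef_pos: [0.5559, 0.0085, 0.1832]
ee_rot: [1.771, 1.75, -0.735]
ft_force: [-0.8, -1.1, -0.7]
opening: 0.049
grasp_force: 62.4
```

Run:
```python
from h import *
rel(PD,DROP)
```

```text
t 7.68 pos [0.5559 0.0085 0.1832] xyz axes [[0.009, 0.706, -0.708], [1.0, -0.012, -0.0], [-0.009, -0.708, -0.706]] open 0.049 F [-0.8 -1.1 -0.7] 62.3740491271019 j [-0.91  0.54  0.6   1.63  0.44  1.37 -0.51]
shift [-0.0009 -0.0004  0.044 ] turn [-0.0006  0.0015 -0.0004]
```

Predictions agree to within about 2 px. Going the last 44 mm in.

Emit:
arm_command(motion=[{"dx":-0.0009,"dy":0,"dz":0.006,"rx":0,"ry":0,"rz":0,"claw":0.04},{"dx":0,"dy":0,"dz":0.01,"rx":0,"ry":0,"rz":0,"claw":0.04},{"dx":0,"dy":0,"dz":0.01,"rx":0,"ry":0,"rz":0,"claw":0.04},{"dx":0,"dy":0,"dz":0.009,"rx":0,"ry":0,"rz":0,"claw":0.04},{"dx":0,"dy":0,"dz":0.006,"rx":0,"ry":0,"rz":0,"claw":0.04},{"dx":0,"dy":0,"dz":0.003,"rx":0,"ry":0,"rz":0,"claw":0.04},{"dx":0,"dy":0,"dz":0,"rx":0,"ry":0,"rz":0,"claw":0.04},{"dx":0,"dy":0,"dz":0,"rx":0,"ry":0,"rz":0,"claw":0.04}])

```text
time: 8.35
eef_pos: [0.5564, -0.0215, 0.1537]
ee_rot: [1.77, 1.751, -0.732]
ft_force: [-0.4, 0.5, -1.6]
opening: 0.0485
grasp_force: 62.4
```

Run:
```python
from h import *
rel(PD,DROP)
I=ctrl.camera("top")[:,:,::-1];J=ctrl.camera("side")[:,:,::-1]
d=np.zeros((600,800,3),np.uint8); d[:,:400]=cv2.resize(I[130:250,230:310],(400,600)); d[:,400:]=cv2.resize(J[130:280,190:290],(400,600)); cv2.imwrite("pics/c5.png",d)
```

```text
t 8.35 pos [ 0.5564 -0.0215  0.1537] xyz axes [[0.008, 0.707, -0.707], [1.0, -0.01, 0.001], [-0.006, -0.707, -0.707]] open 0.0485 F [-0.4  0.5 -1.6] 62.37435132265091 j [-0.88  0.56  0.6   1.69  0.45  1.28 -0.52]
shift [-0.0006 -0.0012  0.0019] turn [ 0.0019  0.0001 -0.0002]
```

View pics/c5.png

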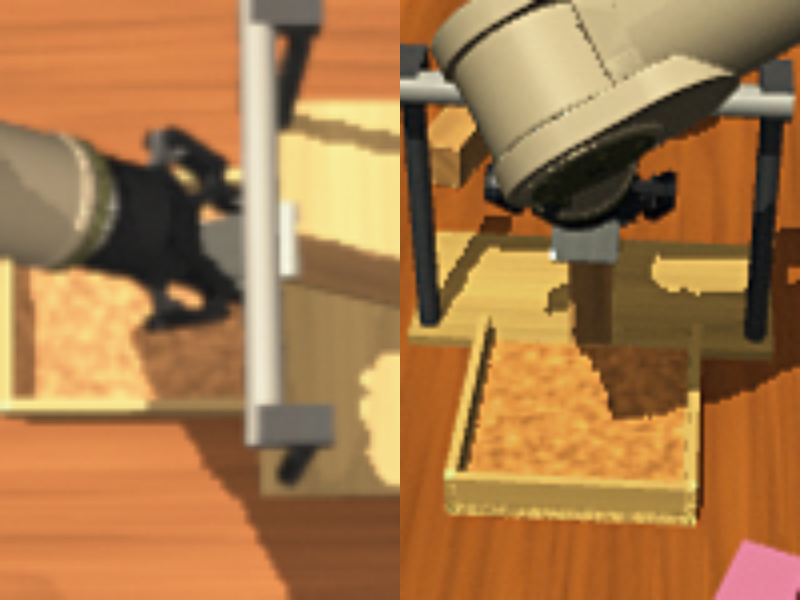

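The plate is in place under the rail, centred over the ramp and touching nothing (right crop around 586,240). Letting go.

Emit:
arm_command(motion=[{"dx":0,"dy":0,"dz":0,"rx":0,"ry":0,"rz":0,"claw":0.085},{"dx":0,"dy":0,"dz":0,"rx":0,"ry":0,"rz":0,"claw":0.085},{"dx":0,"dy":0,"dz":0,"rx":0,"ry":0,"rz":0,"claw":0.085},{"dx":0,"dy":0,"dz":0,"rx":0,"ry":0,"rz":0,"claw":0.085},{"dx":0,"dy":0,"dz":0,"rx":0,"ry":0,"rz":0,"claw":0.085},{"dx":0,"dy":0,"dz":0,"rx":0,"ry":0,"rz":0,"claw":0.085},{"dx":0,"dy":0,"dz":0,"rx":0,"ry":0,"rz":0,"claw":0.085},{"dx":0,"dy":0,"dz":0,"rx":0,"ry":0,"rz":0,"claw":0.085}])

```text
time: 9.12
eef_pos: [0.5563, -0.0216, 0.1537]
ee_rot: [1.77, 1.751, -0.732]
ft_force: [-0.8, 0.3, -0.5]
opening: 0.0849
grasp_force: 0.0
```

Emit:
arm_command(motion=[{"dx":0,"dy":0,"dz":-0.006,"rx":0,"ry":0,"rz":0,"claw":0.085},{"dx":0,"dy":0,"dz":-0.012,"rx":0,"ry":0,"rz":0,"claw":0.085},{"dx":0,"dy":0,"dz":-0.016,"rx":0,"ry":0,"rz":0,"claw":0.085},{"dx":0,"dy":0,"dz":-0.02,"rx":0,"ry":0,"rz":0,"claw":0.085},{"dx":0,"dy":0,"dz":-0.02,"rx":0,"ry":0,"rz":0,"claw":0.085},{"dx":0,"dy":0,"dz":-0.02,"rx":0,"ry":0,"rz":0,"claw":0.085},{"dx":0,"dy":0,"dz":-0.02,"rx":0,"ry":0,"rz":0,"claw":0.085},{"dx":0,"dy":0,"dz":-0.02,"rx":0,"ry":0,"rz":0,"claw":0.085}])

```text
time: 9.78
eef_pos: [0.5571, 0.075, 0.25]
ee_rot: [1.77, 1.752, -0.73]
ft_force: [0.2, 0.2, -0.9]
opening: 0.0853
grasp_force: 0.0
```

Run:
```python
from h import *
rel(PD,DROP)
I=ctrl.camera("top")[:,:,::-1];J=ctrl.camera("side")[:,:,::-1]
d=np.zeros((600,800,3),np.uint8); d[:,:400]=cv2.resize(I[130:250,230:310],(400,600)); d[:,400:]=cv2.resize(J[170:320,180:280],(400,600)); cv2.imwrite("pics/c6.png",d)
```

```text
t 9.78 pos [0.5571 0.075  0.25  ] xyz axes [[0.008, 0.708, -0.707], [1.0, -0.009, 0.002], [-0.005, -0.707, -0.708]] open 0.0853 F [ 0.2  0.2 -0.9] 0.0 j [-0.97  0.53  0.58  1.48  0.42  1.56 -0.49]
shift [-0.0008 -0.0012  0.1381] turn [ 0.0028 -0.0007  0.0001]
```

View pics/c6.png

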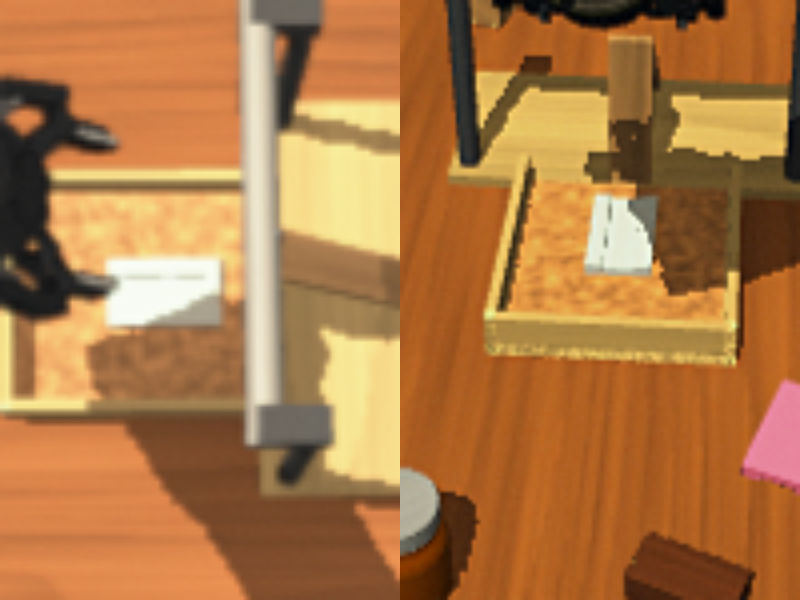

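The plate lies flat in the tray, at about (163,292) in the left crop. The channel's shadow line shows on its upper face, and the gripper is clear. Handing in.

```bash
python3 -c "
from cell import ctrl
print(ctrl.sign_off())"
```

```text
the job is handed in; nothing more can be done
None
```

The aluminium plate was dropped across the ramp edge and now lies flat in the tray, channelled face up; the bowl, jar, blank and gouge weren't handled, and the job is handed in (no verdict came back).

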